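# Rock the seesaw gate and feed the valve balls into the other tray

### The arm

A 7-joint arm with a two-finger parallel gripper is mounted at the origin on the work surface. World frame = base frame: x ahead of the robot, y to its left, z up, the work surface at z = 0. Lengths are in m, angles in rad, forces in N, time in s.
With the tool pointing down it reaches from about 0.4 to 0.85 m from the base axis. Payload 4.4 kg.
Tool frame: the origin (TCP) lies at the very end of the fingers, on their centre line; the grasp point (between the pads) lies 19 mm behind it; z points along the fingers, y is the line along which they close (so a half turn about z gives the same grasp; the last joint's range is limited). The gripper opens to 94 mm and grips with 3 to 60 N. Pads are 16 mm wide; open, the fingers measure 119 mm over their backs; the gripper's body (75 mm by 177 mm) begins 78 mm behind the grasp point.
Start: joints at [1.171, 0.628, 0.038, 1.517, -0.027, 0.996, -0.02], TCP at [0.213, -0.614, 0.174] pointing down, gripper open.
Joint ranges: [-3.06, 3.06], [-0.37, 2.12], [-1.25, 1.32], [0.18, 2.47], [-1.1, 4.24], [0.23, 1.98], [-2.94, 2.94]. Speed limits (rad/s): [2.57, 2.57, 3.14, 3.14, 3.14, 3.14, 3.14].

### API

Orientations are given as a unit quaternion [x, y, z, w].
In Python, from station import bot gives the robot as it stands. The module is installed in compiled form; this text tells all that it offers.
- The arm moves only by the tool servo_tool, never from a script. Its argument "rows" is a list of rows, each a list of 7 numbers: the shift along the tool's x, y, z in mm, then the turn, a rotation vector about the tool's x, y, z in rad, then the finger opening in mm, from 0 to 94. A call has 1 to 8 rows; each row shifts and turns the commanded pose from where the row before left it, along the tool's axes as they then stand; what a row does not reach is not made up. A row lasts 1/12 s, in which the tool goes at most 41.7 mm and 7.16 degrees, less where a joint would pass 70% of its speed; a pose out of reach is approached as far as the arm can. A call with a gripper value outside its range is refused whole. The fingers move at their own pace and stop on an object; "force" is the grip in N (left out, the last holds). Time passes only in rows, so rows that do not move let the fingers close. It gives the time, the measured TCP pose, the force, the opening and the grip force at its end, in the units of the state.
- bot.observe(): the state, without advancing time (a new reading comes with each control period).
- bot.read_camera(name): name is "scene" or "side" or "wrist"; returns (picture, depth): 480x640x3 uint8, red, green, blue; 480x640 float32, m along the optical axis (not along the pixel's ray), 0 where there is no reading.
- bot.camera_model(name): a dict with "vertical_fov" (degrees; the focal length in pixels is half the picture's height over the tangent of half this angle, whatever the lens; pixels are square), "cx", "cy" (the principal point, pixels), "world_to_cam" (4x4, takes a point from world to camera coordinates); the wrist camera has in their place "T_tool_cam" (4x4, takes a point from camera to tool coordinates, whose origin is the TCP and whose axes are the flange's). Camera axes: x right, y down, z forward; pixel columns grow to the right and rows downward; lengths in m; the calibration is good to about 2 mm. A picture is of the moment at which its call begins: read the wrist's pose just before it. camera_model takes no time and is no camera call.
- bot.close_job(): hands the job in; it is judged then, once.
The state is a dict: "t": time; "q": joint angles; "joint_velocities": joint speeds; "joint_efforts": joint torques, N m; "position": TCP position; "tool_rot": TCP orientation; "ft_force": force on the tool from outside, world axes, zero at the start; "ft_torque": the same for the moment, N m; "finger_gap": finger opening in m; "gripper_force": force on a finger pad.
Only numpy, scipy, OpenCV 4.12 (cv2) and the standard library are available. Lean on these libraries where they do the work, as an engineer would, in place of code of your own. Each camera call takes 0.05 s, during which the arm holds its last target. There are 200 camera calls.

### The job

The tray that the seesaw gate now leads to is not to get these balls: with the fingertips, first rock the gate over its pivot to its other side by pushing its raised end down, and only then push the black shutter tab across to the left, as seen from the robot, to let the three queued steel balls roll down the other chute into its tray. Do not touch or pick up the balls themselves, and leave the injector, the nut and the jar where they are. Finish with all three balls at rest in that tray and the gate still lying over to that side.

Things in the scene. Friction and masses are not known exactly. Their poses are not given: they have to be found in the camera images.
- stand: fixed feed stand, 0.31 m deep, 0.61 m wide, yaw within 0.25 rad. Origin on the table under the gate's middle; x points from the gate along the feed channel, away from the robot, y left, z up. The gate's axle runs along x at y = 0, 90 mm up. A drop box (x -17 to 34, y -35 to 35, z 162 to 210 mm) stands over the gate's middle
- feed_end (a point): middle of the feed channel's floor at its lower end, over the drop box, 172 mm above the table. The channel runs from here along the stand's +x for 200 mm, rising 0.15 rad; 24 mm wide inside, 32 mm outside, walls 20 mm high
- tray_left (a point): centre of the inner floor of the left tray, at the stand's y = +248 mm: open box 130 (x) x 110 (y) x 50 mm, walls 4 mm. A fixed chute leads into it from the gate's left end (y 129 to 203 mm)
- tray_right (a point): centre of the inner floor of the right tray, y = -248 mm, the mirror image
- gate (a joint): tilt of the seesaw gate, rad: +0.30 = left end up, balls run to the right tray; -0.30 = right end up, balls run to the left tray. A steel trough 32 mm wide, 240 mm long along y, 0.5 to 0.8 kg, top-heavy: it rests at either stop (starts at one of them) and falls over by itself once pushed past 0; about 1 N on the raised pad moves it
- pad_left (a point): centre of the top of the gate's left push pad: a flat steel tab 48 (x) x 46 (y) x 4 mm beside the trough, on the robot's side, at the left end; about 158 mm above the table when raised and 99 mm when lowered, clear space under it down to the base plate
- pad_right (a point): centre of the top of the gate's right push pad, the mirror image of the left one
- shutter (a joint): slide of the shutter along the stand's +y (left), m: 0 = across the feed channel, holding the balls; the balls pass from about 0.028; stop at 0.042. Stays where it is left; friction about 1.5 N. Starts 0 to 3 mm
- tab_top (a point): centre of the top of the shutter's black tab, 26 (x) x 18 (y) mm, standing 36 mm tall below this point, at x = 75 mm of the stand, top 250 mm above the table. The feed channel's walls there reach about 203 mm above the table. Push its right side to the left
- ball1: steel ball, 20 mm across, 33 g, origin at its centre: first in the queue in the feed channel, against the shutter
- ball2: the second ball, the same
- ball3: the third ball, the same
- injector: bystander: steel fuel injector lying on the table, 192 mm long, 32 mm thick; origin on its underside at mid length, x along it
- nozzle_nut: bystander: round steel nozzle nut standing upright, 28 mm across, 55 mm high; origin at the centre of its underside
- jar: bystander: clear jar with a steel lid, 52 mm across, 65 mm high; origin at the centre of its underside

How it is judged:
By the outcome, as a careful person would: the job done as asked, in the order asked, and still so for the second after the job is handed in, with the robot touching nothing.
It also fails if it takes over 42 s, if anything falls off the work surface, if the arm or the gripper's body presses on something with over 40 N, if the wrist force passes 120 N, or if a joint passes its speed limit or range.

## Working session

There is one attempt and no reset: what is moved stays moved. The work goes in short steps, Python scripts to look and compute and a tool call to move; the robot and the scene stay as the last step left them, time stands still between calls to the robot, and variables do not carry over. Pictures are saved under pics/ and viewed, at most 10 in all, crops included, and the job is handed in when it is done.

Besides the shell and the picture viewer there is one more tool, called after "Request:" as name(argument=value, ...), one argument or row to a line, values as JSON. servo_tool: Moves the arm, as the interface text tells. Its arguments: {"type":"object","properties":{"rows":{"type":"array","items":{"type":"array","items":{"type":"number"}}},"force":{"type":"number"}},"required":["rows"]}

```bash
mkdir -p pics
python3 - <<'E'
from station import bot
import numpy as np, cv2
o=bot.observe();print(o['t'],o['position'],o['tool_rot'],o['finger_gap'])
for n in("scene","side"):
    p,d=bot.read_camera(n);m=bot.camera_model(n);print(n,m)
    cv2.imwrite(f"pics/{n}0.png",p[:,:,::-1]);np.savez(f"{n}0.npz",p=p,d=d)
E
```

```text
0.0 [ 0.21274373 -0.61344726  0.17327377] [ 9.86105305e-01  1.66118849e-01 -1.72851230e-04 -9.09017922e-04] 0.09385901738940472
scene {'vertical_fov': 42.39845740218966, 'cx': 304.94859615688017, 'cy': 237.75805602491837, 'world_to_cam': array([[ 0.53347811,  0.84579456,  0.0057156 , -0.34617722],
       [ 0.66307406, -0.41401428, -0.6236385 , -0.30260982],
       [-0.52510371,  0.33648735, -0.78169198,  1.59134375],
       [ 0.        ,  0.        ,  0.        ,  1.        ]])}
side {'vertical_fov': 54.047191823974266, 'cx': 316.8172853842002, 'cy': 242.70521476855097, 'world_to_cam': array([[-0.74509997, -0.66681062,  0.01377034,  0.49628118],
       [-0.36679095,  0.39243665, -0.84347962,  0.36266247],
       [ 0.55703719, -0.63352748, -0.53698464,  0.72873485],
       [ 0.        ,  0.        ,  0.        ,  1.        ]])}
```

View pics/scene0.png

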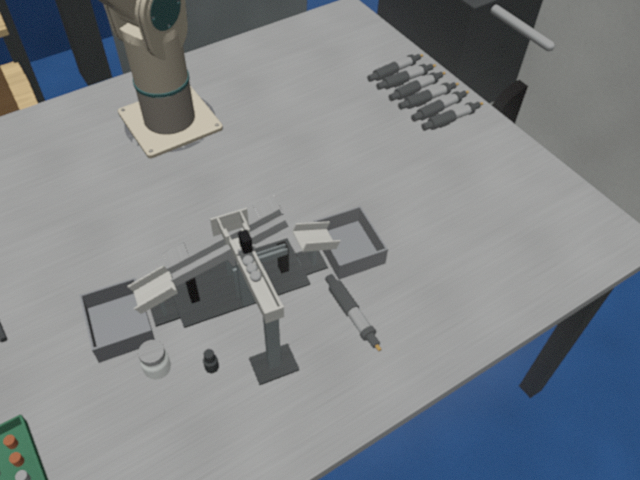

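View pics/side0.png

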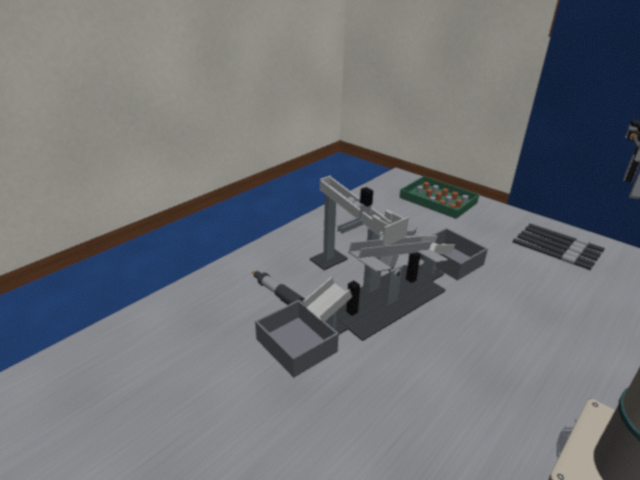

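The scene view shows the feed channel with its balls at (250,265), the black tab at (245,241), trays at (118,320) and (350,245), and the gate running from (175,285) to (285,210). Next I'll measure with depth.

```bash
cat > h.py <<'E'
import numpy as np
from station import bot
def cloud(n,p,d):
    m=bot.camera_model(n);f=240/np.tan(np.radians(m['vertical_fov']/2))
    v,u=np.mgrid[:480,:640];P=np.stack([(u-m['cx'])/f*d,(v-m['cy'])/f*d,d,np.ones_like(d)],-1)
    return (P@np.linalg.inv(m['world_to_cam']).T)[...,:3]
E
python3 - <<'E'
from h import *
import cv2
for n in("scene","side"):
    z=np.load(n+"0.npz");p,d=z['p'],z['d'];X=cloud(n,p,d);ok=d>0
    print(n,'depth valid',ok.mean())
    roi=ok&(X[...,0]>.25)&(X[...,0]<1.1)&(abs(X[...,1])<.6)
    blk=roi&(p.max(-1)<45)&(X[...,2]>.205)&(X[...,2]<.28)
    Q=X[blk];print('tab',blk.sum(),np.median(Q,0),Q.min(0),Q.max(0))
    top=Q[Q[:,2]>.243];print(' top',len(top),top.mean(0) if len(top) else 0)
    ch=roi&(X[...,2]>.17)&(X[...,2]<.26)&~blk&(p.max(-1)>60);Q=X[ch]
    (c,s,a)=cv2.minAreaRect(Q[:,:2].astype(np.float32));print('channel',len(Q),c,s,a,Q.min(0),Q.max(0))
    tr=(roi&(X[...,2]>.04)&(X[...,2]<.058)).astype(np.uint8)
    k,l,st,ce=cv2.connectedComponentsWithStats(tr)
    for i in range(1,k):
        if st[i,4]>60:
            Q=X[l==i];c,s,a=cv2.minAreaRect(Q[:,:2].astype(np.float32));print(' rim',st[i,4],np.round(c,3),np.round(s,3),round(a,1),np.round(ce[i]))
E
```

```text
scene depth valid 0.9959309895833334
tab 204 [ 0.62890167 -0.10567101  0.24395388] [ 0.60920005 -0.11385677  0.21705194] [ 0.63365972 -0.09625497  0.25191658]
 top 107 [ 0.62220249 -0.10508224  0.24798281]
channel 2950 (0.6475350856781006, -0.07410507649183273) (0.13534367084503174, 0.23727348446846008) 82.16619110107422 [ 0.52189757 -0.14461548  0.17004614] [0.76181833 0.00828997 0.25201565]
 rim 602 [0.585 0.152] [0.112 0.136] 79.7 [355. 237.]
 rim 728 [ 0.503 -0.338] [0.11  0.136] 80.8 [110. 317.]
 rim 77 [ 0.585 -0.111] [0.039 0.016] 24.8 [242. 290.]
 rim 118 [ 0.68  -0.227] [0.018 0.021] 63.6 [208. 355.]
 rim 71 [ 0.742 -0.13 ] [0.028 0.013] 48.2 [272. 355.]
 rim 117 [ 0.637 -0.314] [0.047 0.026] 84.1 [155. 362.]
side depth valid 0.995986328125
tab 173 [ 0.61139273 -0.09265185  0.23643032] [ 0.60450435 -0.10419334  0.21726265] [ 0.62902343 -0.08754904  0.25153971]
 top 55 [ 0.61467683 -0.09481815  0.2478986 ]
channel 2339 (0.6477817893028259, -0.07298243045806885) (0.1373753696680069, 0.23777039349079132) 81.02080535888672 [ 0.52168674 -0.14171536  0.17001521] [0.76213837 0.01311112 0.2519422 ]
 rim 441 [ 0.504 -0.334] [0.117 0.135] 80.1 [462. 247.]
 rim 68 [ 0.733 -0.118] [0.028 0.018] 42.9 [328. 245.]
 rim 75 [ 0.526 -0.18 ] [0.027 0.015] 30.7 [412. 267.]
 rim 107 [ 0.577 -0.09 ] [0.038 0.024] 37.5 [372. 275.]
 rim 70 [ 0.514 -0.083] [0.035 0.008] 69.6 [393. 288.]
 rim 923 [0.585 0.155] [0.113 0.133] 80.7 [296. 331.]
```

```bash
cat >> h.py <<'E'
O=np.array([.544,-.0915,0]);yaw=-.166
R=np.array([[np.cos(yaw),-np.sin(yaw),0],[np.sin(yaw),np.cos(yaw),0],[0,0,1]])
def stand(X): return (X-O)@R
E
python3 - <<'E'
from h import *
S=[]
for n in("scene","side"):
    z=np.load(n+"0.npz");X=stand(cloud(n,z['p'],z['d'])).reshape(-1,3)[z['d'].ravel()>0];S.append(X)
    for lo in np.arange(-.15,.15,.02):
        g=X[(X[:,1]>lo)&(X[:,1]<lo+.02)&(abs(X[:,0])<.09)&(X[:,2]>.04)]
        a=g[(g[:,0]>-.065)&(g[:,0]<-.02)]
        print(n,round(lo+.01,2),len(a),np.round(np.percentile(a[:,2],[5,50,95]),3) if len(a)>5 else'',np.round([a[:,0].min(),a[:,0].max()],3) if len(a)>5 else'')
    for s in(1,-1):
        pd=X[(X[:,1]*s>.05)&(X[:,1]*s<.14)&(X[:,0]>-.075)&(X[:,0]<-.02)&(X[:,2]>.08)&(X[:,2]<.19)]
        print('pad',s,len(pd),np.round(np.percentile(pd,[2,50,98],axis=0),3).tolist())
    t=X[(X[:,2]>.225)&(X[:,0]>.05)&(X[:,0]<.1)&(abs(X[:,1])<.05)];print('tab',np.round(np.percentile(t,[1,99],axis=0),4).tolist())
E
```

```text
scene -0.14 93 [0.081 0.091 0.104] [-0.061 -0.02 ]
scene -0.12 146 [0.091 0.094 0.099] [-0.065 -0.031]
scene -0.1 144 [0.096 0.1   0.105] [-0.065 -0.032]
scene -0.08 23 [0.101 0.103 0.107] [-0.064 -0.035]
scene -0.06 0  
scene -0.04 0  
scene -0.02 27 [0.041 0.049 0.061] [-0.029 -0.023]
scene -0.0 1  
scene 0.02 0  
scene 0.04 0  
scene 0.06 71 [0.149 0.152 0.155] [-0.064 -0.031]
scene 0.08 144 [0.151 0.156 0.161] [-0.065 -0.033]
scene 0.1 105 [0.158 0.162 0.164] [-0.065 -0.021]
scene 0.12 13 [0.085 0.086 0.094] [-0.03  -0.021]
scene 0.14 85 [0.078 0.091 0.104] [-0.03 -0.02]
pad 1 400 [[-0.067, 0.061, 0.085], [-0.047, 0.086, 0.155], [-0.023, 0.138, 0.164]]
pad -1 373 [[-0.066, -0.139, 0.085], [-0.048, -0.111, 0.098], [-0.024, -0.088, 0.106]]
tab [[0.0629, -0.0087, 0.2262], [0.09, 0.009, 0.2517]]
side -0.14 48 [0.083 0.096 0.105] [-0.029 -0.023]
side -0.12 52 [0.092 0.095 0.098] [-0.064 -0.02 ]
side -0.1 58 [0.098 0.101 0.104] [-0.065 -0.021]
side -0.08 48 [0.102 0.105 0.107] [-0.064 -0.02 ]
side -0.06 0  
side -0.04 0  
side -0.02 27 [0.043 0.075 0.103] [-0.033 -0.026]
side -0.0 151 [0.044 0.076 0.102] [-0.038 -0.025]
side 0.02 106 [0.042 0.075 0.102] [-0.036 -0.024]
side 0.04 0  
side 0.06 26 [0.151 0.153 0.154] [-0.065 -0.02 ]
side 0.08 87 [0.154 0.157 0.16 ] [-0.065 -0.02 ]
side 0.1 110 [0.16  0.163 0.165] [-0.065 -0.02 ]
side 0.12 1  
side 0.14 68 [0.082 0.094 0.106] [-0.029 -0.024]
pad 1 286 [[-0.068, 0.065, 0.086], [-0.044, 0.092, 0.159], [-0.021, 0.138, 0.165]]
pad -1 200 [[-0.068, -0.137, 0.091], [-0.043, -0.105, 0.101], [-0.021, -0.081, 0.107]]
tab [[0.0607, -0.0039, 0.2253], [0.0866, 0.0143, 0.2516]]
```

Request:
servo_tool(
  rows=[
    [0,0,-13,0,0,-0.12,0],
    [0,0,-13,0,0,-0.12,0],
    [0,0,-13,0,0,-0.12,0],
    [0,0,-13,0,0,-0.12,0],
    [0,0,-13,0,0,-0.12,0],
    [0,0,-13,0,0,-0.12,0],
    [0,0,-13,0,0,-0.12,0],
    [0,0,-13,0,0,-0.12,0],
  ],
  force=20,
)

```text
t: 0.77
position: [0.2128, -0.6138, 0.2783]
tool_rot: [0.796, 0.605, 0.0, -0.001]
ft_force: [0.2, 0.2, 0.2]
finger_gap: 0.0438
gripper_force: 0.0
```

Request:
servo_tool(
  rows=[
    [0,0,0,0,0,-0.111,0],
    [36,11,0,0,0,0,0],
    [36,11,0,0,0,0,0],
    [36,11,0,0,0,0,0],
    [36,11,0,0,0,0,0],
    [36,11,0,0,0,0,0],
    [36,11,0,0,0,0,0],
    [36,11,0,0,0,0,0],
  ],
)

```text
t: 1.43
position: [0.3308, -0.3764, 0.278]
tool_rot: [0.763, 0.646, -0.0, -0.0]
ft_force: [0.1, 0.2, 0.8]
finger_gap: 0.0007
gripper_force: 0.0
```

Request:
servo_tool(
  rows=[
    [36,11,0,0,0,0,0],
    [36,11,0,0,0,0,0],
    [36,11,0,0,0,0,0],
    [36,11,0,0,0,0,0],
    [36,11,0,0,0,0,0],
    [36,11,0,0,0,0,0],
    [36,11,0,0,0,0,0],
    [0,0,0,0,0,0,0],
  ],
)

```text
t: 2.1
position: [0.4513, -0.1342, 0.2785]
tool_rot: [0.76, 0.65, 0.002, -0.001]
ft_force: [-0.8, -0.1, 0.6]
finger_gap: 0.0005
gripper_force: 0.0
```

```bash
cat >> h.py <<'E'
from scipy.spatial.transform import Rotation as Ro
def st():
    o=bot.observe();print(round(o['t'],2),'stand pos',np.round(stand(o['position'])*1000,1),'axes in stand\n',np.round(R.T@Ro.from_quat(o['tool_rot']).as_matrix(),3),'gap',o['finger_gap'],'F',np.round(o['ft_force'],2),'q',np.round(o['q'],2))
E
python3 -c "from h import *;st()"
```

```text
2.1 stand pos [-84.4 -57.5 278.5] axes in stand
 [[-0.011  1.     0.002]
 [ 1.     0.011  0.005]
 [ 0.005  0.002 -1.   ]] gap 0.0005226916319648903 F [-0.75 -0.14  0.56] q [ 0.58  0.27 -0.45  1.84  0.13  1.06 -0.07]
```

Request:
servo_tool(
  rows=[
    [30,8,0,0,0,0,0],
    [30,8,0,0,0,0,0],
    [30,8,0,0,0,0,0],
    [30,8,0,0,0,0,0],
    [27,8,0,0,0,0,0],
    [0,0,20,0,0,0,0],
    [0,0,20,0,0,0,0],
    [0,0,20,0,0,0,0],
  ],
)

```text
t: 2.77
position: [0.5119, -0.0037, 0.2173]
tool_rot: [0.763, 0.647, 0.0, 0.0]
ft_force: [0.7, 0.1, 0.2]
finger_gap: -0.0
gripper_force: 0.0
```

Request:
servo_tool(
  rows=[
    [0,0,20,0,0,0,0],
    [0,0,14,0,0,0,0],
    [0,0,5,0,0,0,0],
    [0,0,5,0,0,0,0],
    [0,0,5,0,0,0,0],
    [0,0,5,0,0,0,0],
    [0,0,5,0,0,0,0],
    [0,0,5,0,0,0,0],
  ],
)

```text
t: 3.43
position: [0.5123, -0.0042, 0.1542]
tool_rot: [0.763, 0.646, 0.0, 0.0]
ft_force: [-0.1, -0.7, -0.7]
finger_gap: 0.0004
gripper_force: 0.0
```

```bash
python3 -c "from h import *;st()"
```

```text
3.43 stand pos [-45.7  80.9 154.2] axes in stand
 [[ 0.     1.     0.001]
 [ 1.    -0.     0.   ]
 [ 0.     0.001 -1.   ]] gap 0.00039362185572236567 F [-0.12 -0.66 -0.69] q [ 0.26  0.49 -0.44  1.91  0.28  0.8  -0.5 ]
```

Request:
servo_tool(
  rows=[
    [0,0,5,0,0,0,0],
    [0,0,5,0,0,0,0],
    [0,0,5,0,0,0,0],
    [0,0,5,0,0,0,0],
    [0,0,5,0,0,0,0],
    [0,0,5,0,0,0,0],
    [0,0,5,0,0,0,0],
    [0,0,5,0,0,0,0],
  ],
)

```text
t: 4.1
position: [0.5121, -0.0039, 0.1138]
tool_rot: [0.763, 0.646, 0.0, 0.0]
ft_force: [0.9, 0.2, 0.6]
finger_gap: 0.0003
gripper_force: 0.4
```

Request:
servo_tool(
  rows=[
    [0,0,3,0,0,0,0],
    [0,0,0,0,0,0,0],
    [0,0,0,0,0,0,0],
    [0,0,0,0,0,0,0],
  ],
)

```text
t: 4.43
position: [0.5119, -0.0043, 0.1112]
tool_rot: [0.763, 0.646, -0.0, 0.0]
ft_force: [-0.1, -0.4, 0.6]
finger_gap: 0.0006
gripper_force: 0.1
```

```bash
cat >> h.py <<'E'
def gate():
    for n in("scene","side"):
        p,d=bot.read_camera(n);X=stand(cloud(n,p,d)).reshape(-1,3)[d.ravel()>0]
        for s in(1,-1):
            g=X[(X[:,1]*s>.07)&(X[:,1]*s<.11)&(X[:,0]>-.064)&(X[:,0]<-.025)&(X[:,2]>.06)&(X[:,2]<.175)]
            print(n,'pad',s,len(g),np.round(np.percentile(g[:,2],[10,50,90]),3) if len(g)else'')
        t=X[(X[:,2]>.225)&(X[:,2]<.26)&(X[:,0]>.05)&(X[:,0]<.1)&(abs(X[:,1])<.07)]
        print('tab',np.round(np.percentile(t,[1,99],axis=0),3).tolist() if len(t) else '')
    return p,d
E
python3 -c "from h import *;st();gate()"
```

```text
4.43 stand pos [-46.1  80.7 111.2] axes in stand
 [[ 0.  1. -0.]
 [ 1. -0. -0.]
 [-0. -0. -1.]] gap 0.000586453734996944 F [-0.12 -0.4   0.56] q [ 0.23  0.55 -0.41  1.96  0.33  0.7  -0.54]
scene pad 1 130 [0.138 0.142 0.152]
scene pad -1 180 [0.114 0.117 0.12 ]
tab [[0.064, -0.009, 0.226], [0.089, 0.009, 0.251]]
side pad 1 319 [0.142 0.15  0.17 ]
side pad -1 128 [0.116 0.118 0.12 ]
tab
```

Run:
```python
from h import *
import cv2
p,d=gate();a=cv2.resize(p[170:370,220:500],(560,400),interpolation=cv2.INTER_CUBIC)
cv2.imwrite("pics/side1.png",a[:,:,::-1]);st()
```

```text
scene pad 1 130 [0.138 0.142 0.152]
scene pad -1 180 [0.114 0.117 0.119]
tab [[0.063, -0.009, 0.226], [0.089, 0.009, 0.252]]
side pad 1 313 [0.143 0.15  0.17 ]
side pad -1 124 [0.116 0.118 0.12 ]
tab 
4.63 stand pos [-46.   80.8 111.4] axes in stand
 [[ 0.  1.  0.]
 [ 1. -0. -0.]
 [-0.  0. -1.]] gap 0.00044325513358220653 F [-0.05  0.08  0.2 ] q [ 0.23  0.55 -0.41  1.96  0.33  0.7  -0.54]
```

View pics/side1.png

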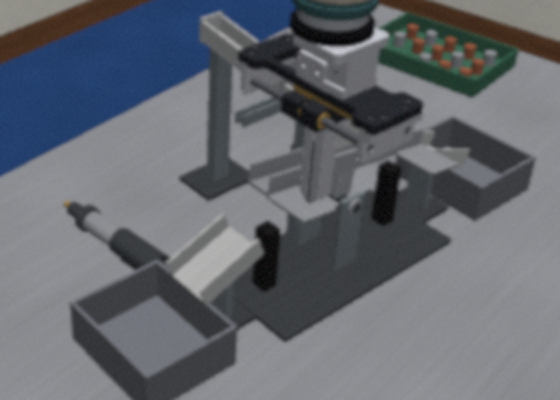

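Run:
```python
from h import *
for n in("scene","side"):
    p,d=bot.read_camera(n);X=stand(cloud(n,p,d)).reshape(-1,3)[d.ravel()>0]
    for xa,xb in((-.066,-.022),(-.018,.018)):
        print(n,xa)
        for lo in np.arange(-.15,.15,.02):
            a=X[(X[:,1]>lo)&(X[:,1]<lo+.02)&(X[:,0]>xa)&(X[:,0]<xb)&(X[:,2]>.03)&(X[:,2]<.2)]
            if len(a)>5: print(round(lo+.01,2),len(a),np.round(np.percentile(a[:,2],[3,20,50,80,97]),3))
```

```text
scene -0.066
-0.14 83 [0.078 0.085 0.093 0.101 0.106]
-0.12 144 [0.11  0.112 0.113 0.115 0.117]
-0.1 144 [0.113 0.115 0.116 0.118 0.12 ]
-0.08 48 [0.114 0.116 0.118 0.12  0.121]
-0.02 50 [0.03  0.037 0.046 0.059 0.064]
-0.0 18 [0.031 0.034 0.038 0.044 0.056]
0.06 19 [0.136 0.139 0.146 0.166 0.177]
0.08 73 [0.134 0.139 0.141 0.152 0.159]
0.1 57 [0.14  0.141 0.143 0.145 0.146]
0.12 21 [0.083 0.087 0.142 0.145 0.145]
0.14 78 [0.08  0.085 0.093 0.1   0.105]
scene -0.018
-0.14 134 [0.079 0.081 0.084 0.087 0.088]
-0.12 211 [0.087 0.114 0.121 0.131 0.135]
-0.1 440 [0.034 0.063 0.114 0.128 0.137]
-0.08 246 [0.081 0.118 0.126 0.136 0.139]
-0.06 231 [0.118 0.122 0.129 0.139 0.143]
-0.04 276 [0.121 0.126 0.136 0.147 0.195]
-0.02 323 [0.104 0.127 0.141 0.184 0.198]
-0.0 206 [0.118 0.148 0.173 0.189 0.199]
0.02 111 [0.151 0.169 0.184 0.194 0.199]
0.04 220 [0.132 0.136 0.145 0.155 0.187]
0.06 217 [0.135 0.138 0.145 0.155 0.159]
0.08 273 [0.035 0.135 0.144 0.155 0.162]
0.1 310 [0.037 0.064 0.144 0.157 0.164]
0.12 48 [0.081 0.084 0.086 0.141 0.15 ]
0.14 97 [0.078 0.08  0.082 0.085 0.087]
side -0.066
[... 328 characters left out ...]
.1 306 [0.143 0.144 0.158 0.185 0.198]
0.12 75 [0.142 0.144 0.146 0.147 0.148]
0.14 68 [0.081 0.086 0.093 0.102 0.107]
side -0.018
-0.12 35 [0.113 0.118 0.125 0.134 0.135]
-0.1 126 [0.035 0.052 0.078 0.116 0.127]
-0.08 190 [0.032 0.043 0.066 0.084 0.124]
-0.06 15 [0.118 0.12  0.123 0.124 0.126]
-0.04 24 [0.122 0.124 0.126 0.129 0.133]
-0.02 45 [0.106 0.123 0.129 0.132 0.144]
-0.0 189 [0.091 0.104 0.123 0.148 0.185]
0.02 90 [0.099 0.112 0.142 0.169 0.179]
0.04 28 [0.137 0.141 0.147 0.154 0.158]
0.06 61 [0.138 0.142 0.15  0.157 0.159]
0.08 152 [0.048 0.141 0.15  0.159 0.162]
0.1 417 [0.032 0.052 0.086 0.152 0.164]
0.12 77 [0.143 0.145 0.148 0.158 0.166]
0.14 109 [0.08  0.083 0.085 0.087 0.089]
```

The picture shows the gate still close to level, with the left pad at about 141 mm although the TCP reads 111 mm. I'll look closer.

Run:
```python
from h import *
import cv2
im=[]
for n,(u,v) in(("side",(375,255)),("scene",(280,225))):
    p,d=bot.read_camera(n);im.append(cv2.resize(p[v-45:v+45,u-45:u+45],(400,400),interpolation=cv2.INTER_CUBIC))
    X=stand(cloud(n,p,d))
    f=(abs(X[...,0]+.046)<.02)&(abs(X[...,1]-.081)<.02)&(X[...,2]>.1)&(X[...,2]<.24)
    for lo in np.arange(.1,.24,.01):
        g=X[f&(X[...,2]>lo)&(X[...,2]<=lo+.01)]
        if len(g): print(n,round(lo,2),len(g),np.round([g[:,0].min(),g[:,0].max(),g[:,1].min(),g[:,1].max()],3))
a=np.hstack(im);cv2.imwrite("pics/zoom1.png",cv2.convertScaleAbs(a,alpha=1.4)[:,:,::-1])
p,d=bot.read_camera("wrist");cv2.imwrite("pics/wrist1.png",p[:,:,::-1])
```

```text
side 0.13 6 [-0.066 -0.049  0.071  0.081]
side 0.14 111 [-0.065 -0.027  0.073  0.101]
side 0.15 56 [-0.059 -0.034  0.072  0.093]
side 0.16 62 [-0.06  -0.035  0.072  0.093]
side 0.17 71 [-0.061 -0.034  0.074  0.093]
side 0.18 67 [-0.061 -0.035  0.073  0.093]
side 0.19 67 [-0.06  -0.033  0.073  0.093]
side 0.2 72 [-0.061 -0.034  0.072  0.093]
side 0.21 73 [-0.06  -0.034  0.073  0.094]
side 0.22 54 [-0.061 -0.034  0.074  0.093]
side 0.23 10 [-0.066 -0.056  0.09   0.095]
scene 0.13 34 [-0.066 -0.033  0.069  0.1  ]
scene 0.14 61 [-0.061 -0.031  0.069  0.101]
scene 0.15 22 [-0.038 -0.032  0.069  0.087]
scene 0.16 3 [-0.058 -0.055  0.069  0.07 ]
scene 0.17 3 [-0.058 -0.055  0.069  0.07 ]
scene 0.21 1 [-0.044 -0.044  0.069  0.069]
scene 0.22 1 [-0.042 -0.042  0.069  0.069]
```

View pics/zoom1.png

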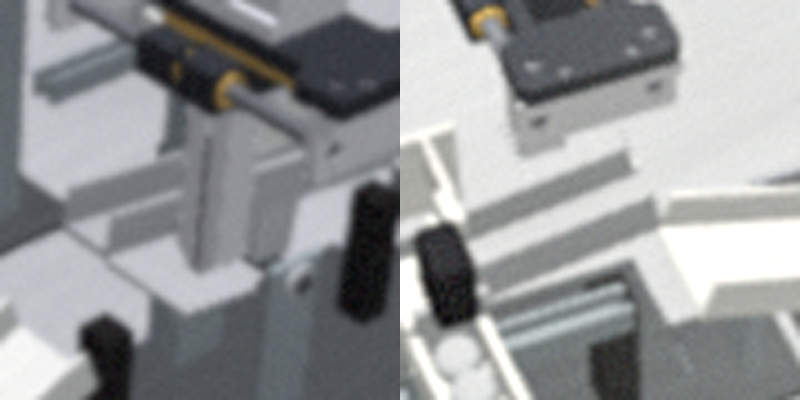

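View pics/wrist1.png

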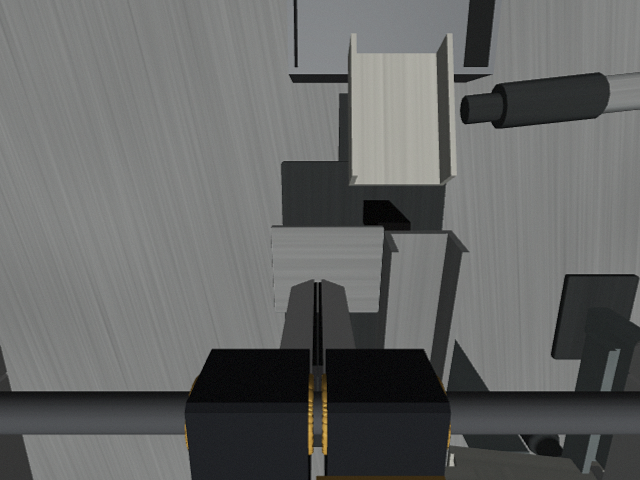

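The fingertip is on the pad, but its real end is about 29 mm above the reported TCP according to both cameras, so I'll keep pushing.

Request:
servo_tool(
  rows=[
    [0,0,5,0,0,0,0],
    [0,0,5,0,0,0,0],
    [0,0,5,0,0,0,0],
    [0,0,5,0,0,0,0],
    [0,0,5,0,0,0,0],
    [0,0,3,0,0,0,0],
    [0,0,0,0,0,0,0],
    [0,0,0,0,0,0,0],
  ],
)

```text
t: 5.55
position: [0.5118, -0.0041, 0.0829]
tool_rot: [0.763, 0.646, -0.0, -0.0]
ft_force: [0.1, -0.3, -1.4]
finger_gap: 0.0003
gripper_force: 0.0
```

Run:
```python
from h import *
gate();st()
p,d=bot.read_camera("side");X=stand(cloud("side",p,d))
f=(abs(X[...,0]+.046)<.014)&(abs(X[...,1]-.083)<.01)&(X[...,2]>.06)
print(np.round(np.sort(X[f][:,2])[:40:4],3))
```

```text
scene pad 1 109 [0.096 0.1   0.11 ]
scene pad -1 266 [0.153 0.158 0.163]
tab [[0.063, -0.009, 0.226], [0.09, 0.009, 0.252]]
side pad 1 519 [0.101 0.135 0.168]
side pad -1 165 [0.156 0.161 0.164]
tab [[0.074, 0.0, 0.226], [0.089, 0.015, 0.251]]
5.65 stand pos [-45.9  81.   83.3] axes in stand
 [[-0.  1.  0.]
 [ 1.  0.  0.]
 [ 0.  0. -1.]] gap 0.0002128674551178748 F [ 0.85 -0.14  0.15] q [ 0.21  0.59 -0.38  1.98  0.36  0.64 -0.57]
[0.103 0.104 0.104 0.104 0.105 0.105 0.106 0.108 0.119 0.119]
```

The gate is over (left pad 100 mm, right pad 158 mm). I'll rise and move to the tab's right side.

Request:
servo_tool(
  rows=[
    [0,0,-25,0,0,0,0],
    [0,0,-30,0,0,0,0],
    [0,0,-30,0,0,0,0],
    [0,0,-30,0,0,0,0],
    [0,0,-30,0,0,0,0],
    [0,0,-30,0,0,0,0],
    [0,0,-25,0,0,0,0],
    [0,0,0,0,0,0,0],
  ],
)

```text
t: 6.37
position: [0.5152, -0.0035, 0.2885]
tool_rot: [0.763, 0.646, 0.004, 0.003]
ft_force: [0.9, 0.0, 0.4]
finger_gap: 0.0005
gripper_force: 0.0
```

Request:
servo_tool(
  rows=[
    [-20,20,0,0,0,0,0],
    [-20,20,0,0,0,0,0],
    [-20,20,0,0,0,0,0],
    [-20,20,0,0,0,0,0],
    [-20,20,0,0,0,0,0],
    [-21,20,0,0,0,0,0],
    [0,0,0,0,0,0,0],
    [0,0,0,0,0,0,0],
  ],
)

```text
t: 7.03
position: [0.61, -0.1448, 0.2817]
tool_rot: [0.764, 0.645, -0.001, -0.001]
ft_force: [-0.7, -0.3, -0.1]
finger_gap: 0.0005
gripper_force: 0.0
```

```bash
cat >> h.py <<'E'
def fing():
    q=stand(bot.observe()['position'])
    for n in("scene","side"):
        p,d=bot.read_camera(n);X=stand(cloud(n,p,d))
        f=(abs(X[...,0]-q[0])<.016)&(abs(X[...,1]-q[1])<.014)&(X[...,2]>q[2]-.01)&(X[...,2]<q[2]+.09)
        if f.sum(): print(n,'finger lowest',np.round(np.sort(X[f][:,2])[:30:5],3),np.round(np.percentile(X[f],[2,98],axis=0),3).tolist())
E
python3 -c "from h import *;st();fing();gate()"
```

```text
7.03 stand pos [ 73.9 -41.7 281.7] axes in stand
 [[ 0.003  1.    -0.002]
 [ 1.    -0.003  0.   ]
 [ 0.    -0.002 -1.   ]] gap 0.0005208407283935684 F [-0.75 -0.33 -0.1 ] q [ 0.45  0.53 -0.44  1.42  0.23  1.24 -0.18]
scene finger lowest [0.317 0.322 0.322 0.324 0.325 0.326] [[0.078, -0.053, 0.318], [0.088, -0.035, 0.332]]
side finger lowest [0.313 0.316 0.318 0.319 0.321 0.321] [[0.06, -0.048, 0.317], [0.085, -0.028, 0.371]]
scene pad 1 141 [0.097 0.101 0.104]
scene pad -1 269 [0.153 0.158 0.163]
tab [[0.063, -0.009, 0.226], [0.09, 0.009, 0.251]]
side pad 1 176 [0.099 0.103 0.106]
side pad -1 207 [0.155 0.16  0.164]
tab [[0.061, -0.004, 0.226], [0.086, 0.015, 0.251]]
```

Request:
servo_tool(
  rows=[
    [0,0,20,0,0,0,0],
    [0,0,20,0,0,0,0],
    [0,0,20,0,0,0,0],
    [0,0,15,0,0,0,0],
    [0,0,10,0,0,0,0],
    [0,0,6,0,0,0,0],
    [0,0,0,0,0,0,0],
    [0,0,0,0,0,0,0],
  ],
)

```text
t: 7.9
position: [0.6107, -0.143, 0.1928]
tool_rot: [0.763, 0.646, 0.0, 0.0]
ft_force: [0.1, -0.7, 0.8]
finger_gap: 0.0009
gripper_force: 0.0
```

```bash
python3 -c "
from h import *
import cv2
st();fing();p,d=gate()
cv2.imwrite('pics/side2.png',cv2.resize(p[140:320,260:480],(660,540),interpolation=cv2.INTER_CUBIC)[:,:,::-1])"
```

```text
7.9 stand pos [ 74.2 -39.7 192.8] axes in stand
 [[-0.     1.     0.001]
 [ 1.     0.     0.   ]
 [ 0.     0.001 -1.   ]] gap 0.0008829689830965437 F [ 0.14 -0.71  0.78] q [ 0.44  0.6  -0.42  1.56  0.27  1.04 -0.22]
side finger lowest [0.224 0.228 0.229 0.232 0.233 0.234] [[0.06, -0.048, 0.228], [0.085, -0.027, 0.282]]
scene pad 1 144 [0.097 0.1   0.104]
scene pad -1 265 [0.153 0.159 0.163]
tab [[0.086, -0.008, 0.226], [0.09, 0.008, 0.235]]
side pad 1 183 [0.099 0.102 0.105]
side pad -1 213 [0.155 0.159 0.164]
tab [[0.06, -0.048, 0.226], [0.087, 0.015, 0.26]]
```

View pics/side2.png

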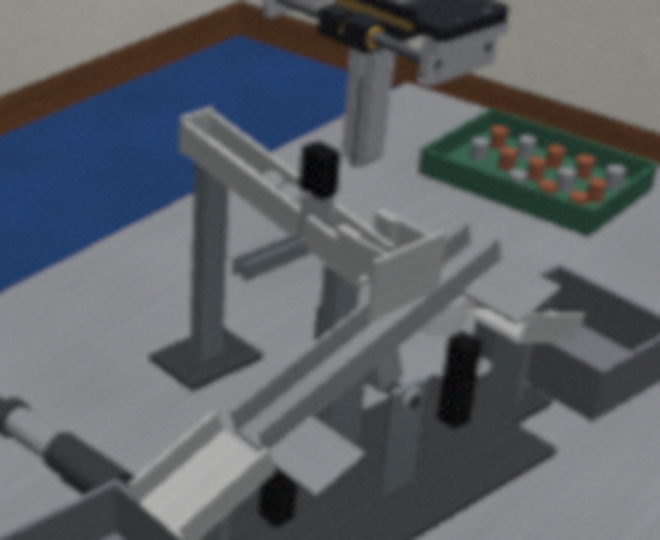

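The gate leads left, the balls are still held, and the finger (tip about z 223 mm) stands right of the tab. Pushing left now.

Request:
servo_tool(
  rows=[
    [8,0,0,0,0,0,0],
    [8,0,0,0,0,0,0],
    [8,0,0,0,0,0,0],
    [8,0,0,0,0,0,0],
    [8,0,0,0,0,0,0],
    [8,0,0,0,0,0,0],
    [8,0,0,0,0,0,0],
    [4,0,0,0,0,0,0],
  ],
)

```text
t: 8.77
position: [0.6206, -0.0824, 0.1923]
tool_rot: [0.763, 0.647, 0.0, -0.0]
ft_force: [-0.5, -0.6, 1.3]
finger_gap: 0.0006
gripper_force: 0.8
```

Request:
servo_tool(
  rows=[
    [0,0,0,0,0,0,0],
    [0,0,0,0,0,0,0],
    [0,0,0,0,0,0,0],
    [0,0,0,0,0,0,0],
  ],
)

```text
t: 9.1
position: [0.62, -0.0843, 0.192]
tool_rot: [0.763, 0.646, -0.0, -0.0]
ft_force: [-0.6, 0.5, 0.4]
finger_gap: 0.0004
gripper_force: 0.0
```

```bash
python3 -c "
from h import *
import cv2
st();fing();p,d=gate()
a=p[140:380,240:500];q,_=bot.read_camera('scene')
cv2.imwrite('pics/both3.png',cv2.resize(np.hstack([a,q[170:410,190:410]]),(800,400),interpolation=cv2.INTER_CUBIC)[:,:,::-1])"
```

```text
9.1 stand pos [ 73.8  19.6 192. ] axes in stand
 [[ 0.001  1.    -0.   ]
 [ 1.    -0.001  0.   ]
 [ 0.    -0.    -1.   ]] gap 0.0004360041695215361 F [-0.58  0.53  0.44] q [ 0.34  0.6  -0.42  1.56  0.27  1.04 -0.32]
scene finger lowest [0.182 0.182 0.183 0.184 0.184 0.185] [[0.062, 0.01, 0.182], [0.089, 0.033, 0.228]]
side finger lowest [0.182 0.183 0.184 0.184 0.185 0.186] [[0.06, 0.012, 0.183], [0.085, 0.032, 0.28]]
scene pad 1 0 
scene pad -1 268 [0.153 0.158 0.164]
tab [[0.084, 0.018, 0.225], [0.09, 0.046, 0.234]]
side pad 1 173 [0.1   0.102 0.106]
side pad -1 208 [0.155 0.16  0.164]
tab [[0.06, 0.012, 0.226], [0.088, 0.053, 0.259]]
```

View pics/both3.png

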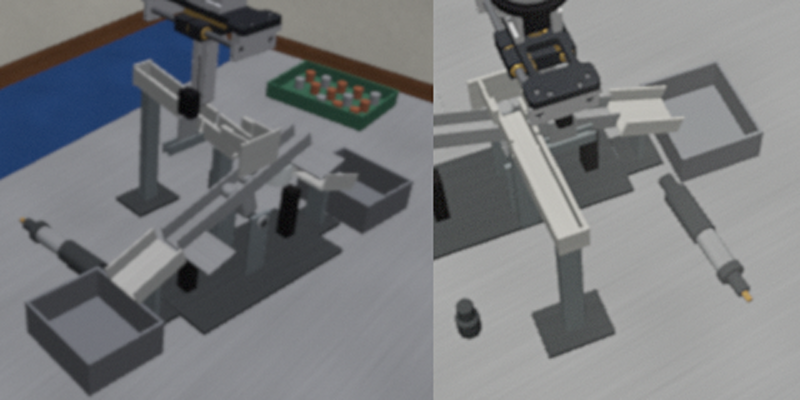

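The tab is open (about +37 mm) and the queue section of the channel is empty. I'll back off, rise and look at the tray.

Request:
servo_tool(
  rows=[
    [-5,0,0,0,0,0,0],
    [-5,0,0,0,0,0,0],
    [0,0,-20,0,0,0,0],
    [0,0,-30,0,0,0,0],
    [0,0,-30,0,0,0,0],
    [-20,-30,0,0,0,0,0],
    [-20,-30,0,0,0,0,0],
    [-20,-30,0,0,0,0,0],
  ],
)

```text
t: 10.02
position: [0.5188, -0.1392, 0.2725]
tool_rot: [0.763, 0.646, 0.0, 0.0]
ft_force: [0.1, -1.4, -0.5]
finger_gap: 0.0002
gripper_force: 0.0
```

Request:
servo_tool(
  rows=[
    [-20,-30,0,0,0,0,0],
    [-20,-30,0,0,0,0,0],
    [-20,-30,0,0,0,0,0],
    [0,0,0,0,0,0,0],
    [0,0,0,0,0,0,0],
    [0,0,0,0,0,0,0],
    [0,0,0,0,0,0,0],
    [0,0,0,0,0,0,0],
  ],
)

```text
t: 10.68
position: [0.4224, -0.1819, 0.2721]
tool_rot: [0.763, 0.647, 0.0, 0.0]
ft_force: [0.6, -0.4, 0.1]
finger_gap: 0.0006
gripper_force: 0.0
```

```bash
python3 -c "
from h import *
import cv2
st();p,d=gate()
q,_=bot.read_camera('scene')
cv2.imwrite('pics/both4.png',cv2.resize(np.hstack([p[140:380,240:500],q[170:410,190:410]]),(800,400),interpolation=cv2.INTER_CUBIC)[:,:,::-1])"
```

```text
10.68 stand pos [-105.  -109.2  272.1] axes in stand
 [[-0.002  1.     0.001]
 [ 1.     0.002  0.001]
 [ 0.001  0.001 -1.   ]] gap 0.0006026709982846984 F [ 0.62 -0.42  0.06] q [ 0.7   0.26 -0.45  1.87  0.13  1.03  0.03]
scene pad 1 139 [0.096 0.099 0.104]
scene pad -1 270 [0.153 0.159 0.163]
tab [[0.064, 0.03, 0.226], [0.09, 0.047, 0.252]]
side pad 1 179 [0.099 0.103 0.106]
side pad -1 207 [0.156 0.16  0.164]
tab [[0.06, 0.035, 0.226], [0.088, 0.053, 0.252]]
```

View pics/both4.png

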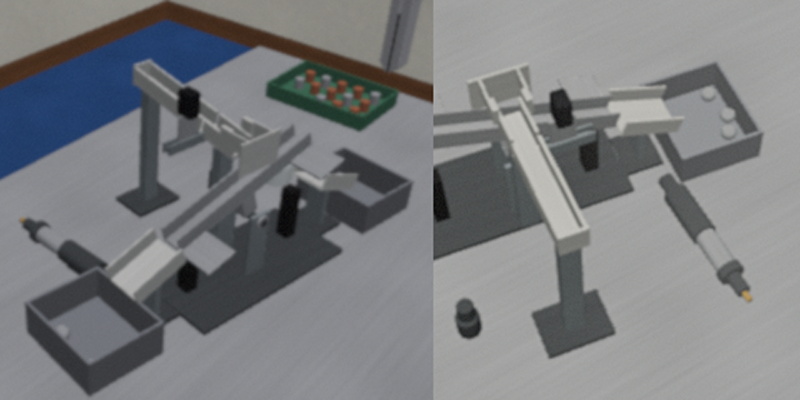

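All three balls are in the left tray, in the scene half at (708,93), (728,114) and (728,130). I'll wait for them to come to rest.

Request:
servo_tool(
  rows=[
    [0,0,0,0,0,0,0],
    [0,0,0,0,0,0,0],
    [0,0,0,0,0,0,0],
    [0,0,0,0,0,0,0],
    [0,0,0,0,0,0,0],
    [0,0,0,0,0,0,0],
    [0,0,0,0,0,0,0],
    [0,0,0,0,0,0,0],
  ],
)

```text
t: 11.5
position: [0.4212, -0.1826, 0.2722]
tool_rot: [0.763, 0.646, 0.0, 0.0]
ft_force: [0.1, 0.5, -0.6]
finger_gap: 0.0003
gripper_force: 0.0
```

Request:
servo_tool(
  rows=[
    [0,0,0,0,0,0,0],
    [0,0,0,0,0,0,0],
    [0,0,0,0,0,0,0],
    [0,0,0,0,0,0,0],
    [0,0,0,0,0,0,0],
    [0,0,0,0,0,0,0],
    [0,0,0,0,0,0,0],
    [0,0,0,0,0,0,0],
  ],
)

```text
t: 12.17
position: [0.4212, -0.1826, 0.2722]
tool_rot: [0.763, 0.646, 0.0, 0.0]
ft_force: [-0.4, 0.1, -0.4]
finger_gap: 0.0004
gripper_force: 0.0
```

Request:
servo_tool(
  rows=[
    [0,0,0,0,0,0,0],
    [0,0,0,0,0,0,0],
    [0,0,0,0,0,0,0],
    [0,0,0,0,0,0,0],
    [0,0,0,0,0,0,0],
    [0,0,0,0,0,0,0],
    [0,0,0,0,0,0,0],
    [0,0,0,0,0,0,0],
  ],
)

```text
t: 12.83
position: [0.4211, -0.1826, 0.2722]
tool_rot: [0.763, 0.646, 0.0, -0.0]
ft_force: [-0.5, -0.3, 0.8]
finger_gap: 0.0007
gripper_force: 0.0
```

```bash
python3 -c "
from h import *
import cv2
def balls():
    p,d=bot.read_camera('scene');X=stand(cloud('scene',p,d))
    m=((abs(X[...,0])<.06)&(abs(X[...,1]-.248)<.05)&(X[...,2]>.012)&(X[...,2]<.035)).astype(np.uint8)
    k,l,s,c=cv2.connectedComponentsWithStats(m);print([(int(s[i,4]),np.round(c[i],1).tolist(),np.round(X[l==i].mean(0),3).tolist()) for i in range(1,k) if s[i,4]>8]);return p
a=balls().astype(int)
for _ in range(10): b=bot.read_camera('scene')[0].astype(int)
balls();print('change in tray',abs(b-a)[225:265,325:385].mean(),'elsewhere',abs(b-a)[400:450,200:260].mean());gate();st()"
```

```text
[(272, [367.4, 237.0], [0.003, 0.289, 0.022]), (60, [354.0, 225.5], [-0.039, 0.277, 0.018])]
[(193, [367.9, 233.6], [-0.005, 0.293, 0.023]), (57, [354.1, 225.4], [-0.039, 0.277, 0.019]), (64, [366.2, 248.4], [0.028, 0.274, 0.019])]
change in tray 1.3936111111111111 elsewhere 1.1197777777777778
scene pad 1 139 [0.097 0.1   0.104]
scene pad -1 268 [0.153 0.159 0.163]
tab [[0.063, 0.03, 0.226], [0.09, 0.048, 0.252]]
side pad 1 174 [0.099 0.102 0.106]
side pad -1 208 [0.155 0.16  0.164]
tab [[0.061, 0.034, 0.225], [0.087, 0.052, 0.252]]
13.53 stand pos [-106.1 -110.1  272.2] axes in stand
 [[-0.  1.  0.]
 [ 1.  0.  0.]
 [ 0.  0. -1.]] gap 0.0007171773603101178 F [ 1.21  0.64 -0.1 ] q [ 0.7   0.26 -0.45  1.87  0.13  1.03  0.03]
```

Request:
servo_tool(
  rows=[
    [0,0,0,0,0,0,0],
    [0,0,0,0,0,0,0],
    [0,0,0,0,0,0,0],
    [0,0,0,0,0,0,0],
    [0,0,0,0,0,0,0],
    [0,0,0,0,0,0,0],
    [0,0,0,0,0,0,0],
    [0,0,0,0,0,0,0],
  ],
)

```text
t: 14.2
position: [0.4212, -0.1826, 0.2722]
tool_rot: [0.763, 0.646, 0.0, 0.0]
ft_force: [0.8, 0.5, -0.1]
finger_gap: 0.0007
gripper_force: 0.0
```

```bash
python3 -c "
from h import *
import cv2
r=lambda k:np.mean([bot.read_camera('scene')[0].astype(float) for _ in range(k)],0)
a=r(8)
for _ in range(14): bot.read_camera('scene')
b=r(8);D=abs(b-a).max(-1)
print('tray',D[215:270,325:385].max(),D[215:270,325:385].mean(),'else',D[400:455,200:260].max(),D[400:455,200:260].mean())
cv2.imwrite('pics/tray5.png',cv2.resize(b[200:290,300:400].astype(np.uint8),(500,450),interpolation=cv2.INTER_CUBIC)[:,:,::-1]);print(bot.observe()['t'])"
```

```text
tray 3.125 0.7664772727272727 else 1.875 0.5979545454545454
15.7
```

View pics/tray5.png

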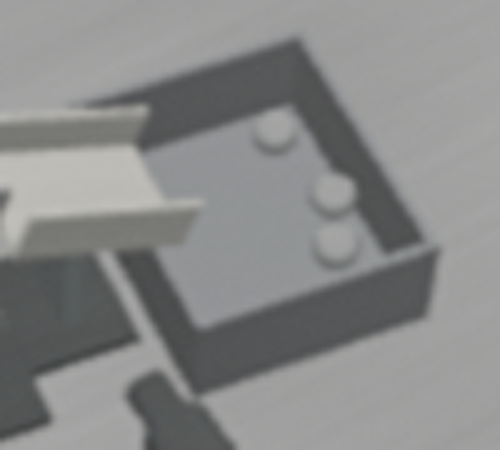

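The three balls are at rest in the left tray, at (274,130), (334,193) and (336,243), with no real change between frames. I'm handing the job in.

```bash
python3 -c "from station import bot;print(bot.close_job())"
```

```text
the job is handed in; nothing more can be done
None
```

The job is handed in at about 16 s of robot time: I rocked the gate over to lead left before sliding the shutter open, and all three balls are at rest in the left tray with the gate still over to that side.

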